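# Load a double-ended lamp into the spring-contact test holder

## Robot

A 6-joint arm with a two-finger parallel gripper is mounted at the origin on the work surface. World frame = base frame: x ahead of the robot, y to its left, z up, the work surface at z = 0. Lengths are in m, angles in rad, forces in N, time in s.
With the tool pointing down it reaches from about 0.3 to 0.875 m from the base axis. Payload 6.4 kg.
Tool frame: the origin (TCP) lies midway between the tips of the shut fingers; the grasp point (between the pads) lies 19 mm behind it; z points along the fingers, y is the line along which they close (so a half turn about z gives the same grasp; the last joint's range is limited). The gripper opens to 85 mm and grips with 20 to 120 N. Pads are 22 mm wide; open, the fingers measure 114 mm over their backs; the gripper's body (76 mm by 85 mm) begins 54 mm behind the grasp point. The pads swing forward as they close: fully open they stand 13 mm farther back than shut.
Start: joints at [-1.379, 0.181, 1.607, -0, 1.354, -0.206], TCP at [0.223, -0.53, 0.231] pointing down, gripper open.
Joint ranges: [-2.99, 2.99], [-0.89, 2.07], [0.3, 2.58], [-1.14, 4.28], [0, 2.63], [-3.12, 3.12]. Speed limits (rad/s): [2.57, 2.57, 3.01, 3.14, 3.14, 3.14].

## Interface

Orientations are given as a unit quaternion [w, x, y, z].
In Python, from bench import status, camera, ctrl gives the robot as it stands. The module is installed in compiled form; this text tells all that it offers.
- The arm moves only by the shell command python3 -m handwheel 'ROWS'. ROWS is JSON, a list that holds one entry, the list of rows, each a list of 7 numbers: the opening, from -1 (shut) to 1 (fully open), then the shift along the tool's x, y, z in cm, then the turn, a rotation vector about the tool's x, y, z in degrees. A call has 1 to 10 rows; each row is the pose to reach, as a shift and turn from the pose commanded when the call began, along the tool's axes at that moment; what a row does not reach only later rows make up. A row lasts 1/8 s, in which the tool goes at most 62.5 mm and 10.7 degrees, less where a joint would pass 70% of its speed; a pose out of reach is approached as far as the arm can. A call with a gripper value outside its range is refused whole. The fingers move at their own pace and stop on an object; the grip force is fixed at half the most. Time passes only in rows, so rows that repeat a pose let the fingers close. It gives the time, the measured TCP pose, the force, the opening and the grip force at its end, in the units of the state.
- status.get_obs(): the state, without advancing time (a new reading comes with each control period).
- camera(name): name is "scene" or "side" or "wrist"; returns a dict with "frame" (400x640x3 uint8, blue, green, red), "depth" (400x640 float32, m along the optical axis (not along the pixel's ray), 0 where there is no reading), "fx", "fy", "cx", "cy" (pixels), "extrinsics" (4x4, takes a point from camera to world coordinates); the wrist camera has in their place "hand_eye" (4x4, takes a point from camera to tool coordinates, whose origin is the TCP and whose axes are the flange's). Camera axes: x right, y down, z forward; pixel columns grow to the right and rows downward; lengths in m; the calibration is good to about 2 mm. A picture is of the moment at which its call begins: read the wrist's pose just before it.
- ctrl.hand_in(): hands the job in; it is judged then, once.
The state is a dict: "time_s": time; "q": joint angles; "dq": joint speeds; "joint_efforts": joint torques, N m; "eef_pos": TCP position; "eef_rot": TCP orientation; "wrist_force": force on the tool from outside, world axes, zero at the start; "torque": the same for the moment, N m; "opening": opening from 0.0 (shut) to 1.0 (fully open); "grasp_force": force on a finger pad.
Only numpy, scipy, OpenCV 4.12 (cv2) and the standard library are available. Lean on these libraries where they do the work, as an engineer would, in place of code of your own. Each camera call takes 0.05 s, during which the arm holds its last target. There are 200 camera calls.

## Task

Take the lamp with the red end caps out of the blue rack and fit it in the grey test holder: with the lamp tilted, push one end in under the clear hood against the spring contact, then tip the other end down in front of the fixed contact. Let go with the lamp lying fully home in both cradles, held between the two contacts, and leave the blue-capped lamp where it is in the rack.

Things in the scene. Friction and masses are not known exactly. Their poses are not given: they have to be found in the camera images.
- lamp: The lamp to load: rigid white tube, 26 mm diameter, 112 mm long, red caps over the last 18 mm at each end, a brass contact button (10 mm diameter, 3 mm long) on each end face, 118 mm over the buttons; about 60 g; both ends alike. Origin at its centre on its axis, x along the lamp. Starts level in one of the rack's two places, axis 39 mm above the table; may roll about its axis.
- spare_lamp: A lamp of the same size with blue caps, in the other place of the rack. Origin at its centre on its axis, x along it. Stays there.
- rack: Blue plate 115 x 150 x 8 mm, fixed, origin under its centre. Two lamp places at y = -42.5 and +42.5 mm, lamps lying along its x. Each place is two open V cradles (10 mm thick, at x = -35 and +35 mm, 38 mm wide, up to 38 mm above the table); fingers have free room between and beside them down to the plate.
- holder: Grey and aluminium test holder, fixed: base plate 195 x 70 x 8 mm (x -115 to +80 mm) with a bay for one lamp along its x axis. Origin on the table under the middle of the bay, z up. Spring contact at the -x end in a grey block (x -115 to -75 mm, 44 mm wide, 72 mm high) with a clear hood; fixed contact at the +x end, open above.
- bay (a point): Where the loaded lamp's centre lies: holder x = 0, y = 0, 39 mm above the table. Two open V cradles (10 mm thick, 38 mm wide, up to 38 mm above the table) at holder x = -34 and +36 mm carry the lamp there, its underside 26 mm above the table; fingers have free room between and beside them down to the base plate.
- contact_face (a point): Centre of the face of the spring contact, a brass disc of 16 mm diameter on the bay's axis 39 mm above the table, facing the holder's +x. Untouched it is at x = -53 mm in the holder; it moves towards -x when pressed.
- spring_contact (a joint): How far the spring contact is pressed in, m: 0 untouched, 0.016 at its stop. The spring pushes back with about 2.5 N at first, 4 N with a loaded lamp (0.006), 6.5 N at the stop.
- hood_edge (a point): Middle of the lower front edge of the clear hood plate, 68 mm above the table at holder x = -45 mm; the plate runs from there back to the spring contact's block, 44 mm wide, 4 mm thick. A level lamp cannot go under it, because the fixed contact's block is then in the way of the other end.
- fixed_contact (a point): Middle of the inner face of the fixed contact's block, on the bay's axis, 39 mm above the table at holder x = +59 mm, facing -x. The block is 40 mm wide, 14 mm thick, its top 46 mm above the table.
Not all that is in view belongs to the job. What is shaped like the spare_lamp but orange is not meant.

How it is judged:
By the outcome, as a careful person would: the job done as asked, in the order asked, and still so for the second after the job is handed in, with the robot touching nothing.
It also fails if it takes over 45 s, if anything falls off the work surface, if the arm or the gripper's body presses on something with over 40 N, if the wrist force passes 120 N, or if a joint passes its speed limit or range.

## Working session

There is one attempt and no reset: what is moved stays moved. The work goes in short steps, Python scripts to look and compute and a shell command to move; the robot and the scene stay as the last step left them, time stands still between calls to the robot, and variables do not carry over. Pictures are saved under pics/ and viewed, at most 11 in all, crops included, and the job is handed in when it is done.

```bash
mkdir -p pics
python3 - <<'E'
from bench import status,camera
import cv2,numpy as np
o=status.get_obs();print(o)
for n in("scene","side"):
    c=camera(n);cv2.imwrite(f"pics/{n}0.png",c["frame"]);np.savez(f"pics/{n}0.npz",**c);print(n,c["fx"],c["cx"],c["cy"],c["extrinsics"].round(3).tolist())
E
```

```text
{'time_s': 0.0, 'q': array([-1.37926525e+00,  1.81533937e-01,  1.60799210e+00,  2.81945516e-05,
        1.35380403e+00, -2.06292724e-01]), 'dq': array([-0.00086962, -0.00036826, -0.00098859, -0.00091699, -0.00086771,
        0.00125607]), 'joint_efforts': array([-8.37608059e-05, -4.44877267e+01, -3.51339054e+01, -3.59771011e-04,
        8.98838363e-03,  1.20761786e-05]), 'eef_pos': array([ 0.22268505, -0.52953913,  0.23039584]), 'eef_rot': array([-8.68581753e-04,  9.80282401e-01,  1.97599743e-01,  2.01753838e-05]), 'wrist_force': array([-0.48583317, -0.37265701, -0.51751744]), 'torque': array([0.05638971, 0.00888843, 0.03842315]), 'grasp_force': 0.0, 'opening': 0.9972681277571125}
scene 367.1872796538381 319.2641973045003 199.05957094465933 [[-0.133, 0.813, -0.567, 1.037], [0.991, 0.113, -0.07, 0.118], [0.007, -0.572, -0.82, 0.877], [0.0, 0.0, 0.0, 1.0]]
side 396.3775490093718 321.9712047676643 198.57262790945418 [[-0.943, -0.158, 0.294, 0.256], [-0.333, 0.49, -0.805, 0.697], [-0.017, -0.857, -0.515, 0.499], [0.0, 0.0, 0.0, 1.0]]
```

View pics/scene0.png

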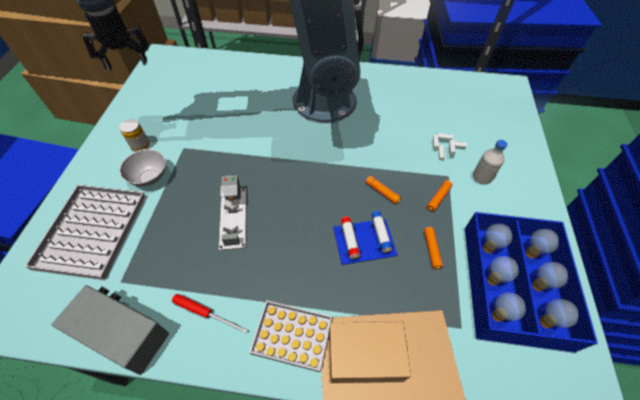

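View pics/side0.png

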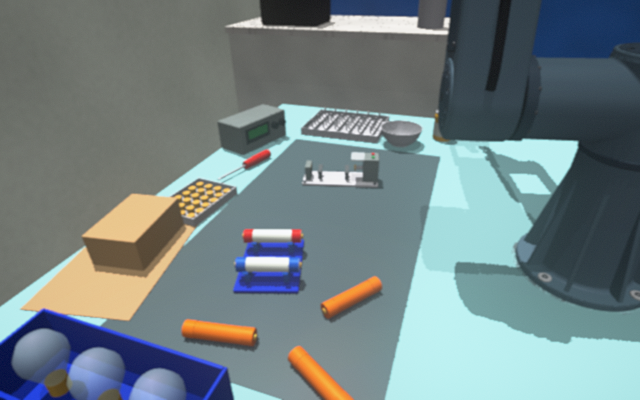

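Scene view: the candidates are the red-capped lamp (350,237), blue-capped spare (381,232), orange tubes (382,190), (440,195) and (433,247), and a red screwdriver (190,306). I choose (350,237), which is in the blue rack. The holder is at (231,212), with the spring block at (230,187) towards the robot and the fixed contact at (231,238).

```bash
cat > h.py <<'E'
import numpy as np,cv2
from scipy.spatial.transform import Rotation as R
from bench import status,camera
def pose():
    o=status.get_obs();T=np.eye(4);w,x,y,z=o["eef_rot"];T[:3,:3]=R.from_quat([x,y,z,w]).as_matrix();T[:3,3]=o["eef_pos"];return T
def ray(c,E,uv,z):
    uv=np.atleast_2d(uv).astype(float)
    d=np.c_[(uv[:,0]-c["cx"])/c["fx"],(uv[:,1]-c["cy"])/c["fy"],np.ones(len(uv))]@E[:3,:3].T
    o=E[:3,3];return o+d*((z-o[2])/d[:,2])[:,None]
def red(f):
    h=cv2.cvtColor(f,cv2.COLOR_BGR2HSV);return (((h[...,0]<6)|(h[...,0]>174))&(h[...,1]>150)&(h[...,2]>80)).astype(np.uint8)
def blobs(m,a=15):
    n,l,s,c=cv2.connectedComponentsWithStats(m);return [(c[i],s[i]) for i in range(1,n) if s[i,4]>=a]
E
python3 - <<'E'
from h import *
for n in("scene","side"):
    c=np.load(f"pics/{n}0.npz");E=c["extrinsics"]
    for p,s in blobs(red(c["frame"])): print(n,p.round(1),s,ray(c,E,p,.042).round(3))
    if n=="scene":
        print("block top",ray(c,E,[[230,182],[221,178],[238,178]],.072).round(3));print("plate near corners",ray(c,E,[[219,248],[243,248]],.008).round(3),ray(c,E,[[231,231]],.046).round(3))
        cv2.imwrite("pics/crop.png",cv2.resize(c["frame"][160:280,200:460],None,fx=3,fy=3,interpolation=cv2.INTER_CUBIC))
E
```

```text
scene [345.3 219.3] [341 217  10   7  47] [[0.516 0.124 0.042]]
scene [353.3 251. ] [349 248  10   7  55] [[0.606 0.153 0.042]]
scene [190.7 305.1] [172 295  39  22 369] [[ 0.795 -0.207  0.042]]
block top [[ 0.458 -0.202  0.072]
 [ 0.447 -0.231  0.072]
 [ 0.441 -0.184  0.072]]
plate near corners [[ 0.628 -0.197  0.008]
 [ 0.62  -0.135  0.008]] [[ 0.594 -0.167  0.046]]
side [257.2 156.4] [245 150  24  14 104] [[ 0.761 -0.176  0.042]]
side [247.2 233.5] [244 230   8   8  57] [[0.612 0.152 0.042]]
side [296.  233.9] [293 230   7   9  62] [[0.52  0.124 0.042]]
```

View pics/crop.png

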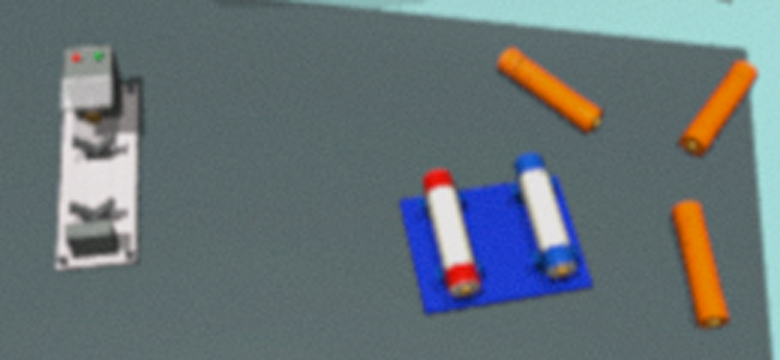

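The crop confirms the red-capped lamp is in the rack's left place, with the spring block at the robot-side end of the holder. I'll take the holder look on the way to the lamp.

```bash
cat >> h.py <<'E'
def goal(p,yaw,tilt=0):
    "tool z down, tool x along heading yaw (deg), x raised by tilt (deg)"
    a=np.radians(yaw);G=np.eye(4);G[:3,:3]=np.c_[[np.cos(a),np.sin(a),0],[np.sin(a),-np.cos(a),0],[0,0,-1]]@R.from_euler("y",tilt,degrees=True).as_matrix();G[:3,3]=p;return G
def rel(G,T=None):
    T=pose() if T is None else T;M=np.linalg.inv(T)@G
    print("cm",(M[:3,3]*100).round(2),"deg",R.from_matrix(M[:3,:3]).as_rotvec(degrees=True).round(2))
E
python3 -c "
from h import *
G=goal([.52,-.18,.28],16);print(G.round(2));rel(G);print(goal([0,0,0],0,20).round(2)[:3,0]);print(camera('wrist')['hand_eye'].round(3).tolist())"
```

```text
[[ 0.96  0.28  0.    0.52]
 [ 0.28 -0.96  0.   -0.18]
 [ 0.    0.   -1.    0.28]
 [ 0.    0.    0.    1.  ]]
cm [ 40.96 -20.72  -4.91] deg [-0.09 -0.01  6.79]
[0.94 0.   0.34]
[[-0.0, -0.96, -0.281, 0.071], [1.0, 0.0, -0.001, 0.0], [0.001, -0.281, 0.96, -0.143], [0.0, 0.0, 0.0, 1.0]]
```

```bash
python3 -m handwheel '[[[0.4,5,-2.5,-4.9,0,0,0],[0.4,10,-5,-4.9,0,0,0],[0.4,15,-7.5,-4.9,0,0,3],[0.4,20,-10,-4.9,0,0,6.8],[0.4,25,-12.5,-4.9,0,0,6.8],[0.4,30.5,-15.5,-4.9,0,0,6.8],[0.4,36,-18,-4.9,0,0,6.8],[0.4,41,-20.7,-4.9,0,0,6.8],[0.4,41,-20.7,-4.9,0,0,6.8],[0.4,41,-20.7,-4.9,0,0,6.8]]]'
python3 - <<'E'
from h import *
T=pose();c=camera("wrist");cv2.imwrite("pics/w1.png",c["frame"]);np.savez("pics/w1.npz",T=T,**c);print(T.round(3))
E
```

```text
time_s: 1.4
eef_pos: [0.5203, -0.1804, 0.2799]
eef_rot: [-0.0, 0.99, 0.14, -0.0]
wrist_force: [0.2, -0.3, 0.4]
opening: 0.697
grasp_force: 0.0
[[ 0.961  0.276 -0.001  0.52 ]
 [ 0.276 -0.961 -0.    -0.18 ]
 [-0.001 -0.    -1.     0.28 ]
 [ 0.     0.     0.     1.   ]]
```

View pics/w1.png

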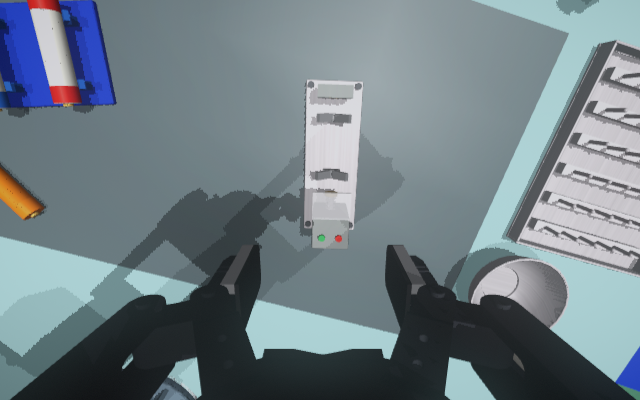

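The view shows the holder centred at (333,160): plate far edge at row 80, fixed contact top at (335,91), spring block with LEDs at (330,236). The lamp is partly visible at (53,50).

Run:
```python
from h import *
c=dict(np.load("pics/w1.npz"));E=c["T"]@c["hand_eye"];f=c["frame"]
h=cv2.cvtColor(f,cv2.COLOR_BGR2HSV)
m=((h[...,1]<45)&(h[...,2]>150)).astype(np.uint8); m[:, :295]=0;m[:,375:]=0;m[:70]=0;m[200:]=0
L=[];Rr=[]
for v in list(range(100,112))+list(range(128,165)):
    x=np.flatnonzero(m[v]);L.append([x[0]-.5,v]);Rr.append([x[-1]+.5,v])
dirs=[]
for P in(L,Rr):
    w=ray(c,E,P,.008);vx,vy,x0,y0=cv2.fitLine(w[:,:2].astype(np.float32),cv2.DIST_HUBER,0,1e-4,1e-4).ravel();s=np.sign(vx);dirs.append((np.array([vx,vy])*s,np.array([x0,y0])));print(np.degrees(np.arctan2(vy*s,vx*s)))
d=(dirs[0][0]+dirs[1][0])/2;d/=np.linalg.norm(d);n=np.array([-d[1],d[0]]);print("yaw",np.degrees(np.arctan2(d[1],d[0])),"width",(dirs[0][1]-dirs[1][1])@n)
off=(dirs[0][1]+dirs[1][1])@n/2
top=[[u,np.flatnonzero(m[:,u])[0]-.5] for u in range(318,352)]
a=ray(c,E,top,.008)[:,:2]@d;print("far edge along",np.median(a)-.080,a.std())
# depth based: points
D=c["depth"];vv,uu=np.mgrid[70:260,295:375];z=D[vv,uu].ravel();ok=z>0
p=np.c_[(uu.ravel()-c["cx"])/c["fx"]*z,(vv.ravel()-c["cy"])/c["fy"]*z,z][ok]@E[:3,:3].T+E[:3,3]
al=p[:,:2]@d;
for lo,hi,lab in((.042,.05,"fixed top 59..73"),(.0685,.078,"block/hood -115..-45")):
    q=(p[:,2]>lo)&(p[:,2]<hi);print(lab,q.sum(),np.percentile(al[q],[1,50,99]).round(4),"lat",np.percentile(p[q,:2]@n-off,[2,50,98]).round(4),p[q,2].mean())
q=(p[:,2]>.003)&(p[:,2]<.013);print("plate z",np.median(p[q,2]),np.percentile(al[q],[.2,99.8]))
x0=np.median(a)-.080;print("holder",d*x0+n*off)
```

```text
26.264286
0.01198596
yaw 13.138136 width 0.0826331
far edge along 0.4987535215879882 0.0005993340274737635
fixed top 59..73 478 [0.5455 0.5527 0.5597] lat [-0.0159  0.0032  0.0221] 0.04652680279398016
block/hood -115..-45 2112 [0.3732 0.4091 0.4415] lat [-0.0202  0.001   0.0219] 0.07261059641597598
plate z 0.008603004304999384 [0.35623047 0.56688082]
holder [ 0.55535818 -0.18507785]
```

```bash
python3 -c "
from h import *
rel(goal([.55,.135,.24],17))"
```

```text
cm [ 11.57 -29.56   4.  ] deg [-0.01  0.04 -1.04]
```

Run:
```python
from h import *
c=dict(np.load("pics/w1.npz"));E=c["T"]@c["hand_eye"]
D=c["depth"];vv,uu=np.mgrid[70:260,290:380];z=D[vv,uu].ravel();ok=z>0
p=np.c_[(uu.ravel()-c["cx"])/c["fx"]*z,(vv.ravel()-c["cy"])/c["fy"]*z,z][ok]@E[:3,:3].T+E[:3,3]
q=p[(p[:,2]>.0055)&(p[:,2]<.011)]
r=cv2.minAreaRect((q[:,:2]*1000).astype(np.float32));b=cv2.boxPoints(r);print(r,b.round(1).tolist())
for lo,hi,t in((.0055,.011,"plate"),(.042,.05,"fixed"),(.0695,.075,"block")):
    s=p[(p[:,2]>lo)&(p[:,2]<hi)];print(t,cv2.minAreaRect((s[:,:2]*1000).astype(np.float32)))
# plate edges per depth-row -> axis from midpoints
mid=[]
H=(p[:,2]>.0055)
full=np.zeros(vv.size,bool);full[np.flatnonzero(ok)]=H;full=full.reshape(vv.shape)
P=np.zeros((vv.size,3));P[ok]=p;P=P.reshape(*vv.shape,3)
for i in range(15,110):
    x=np.flatnonzero(full[i]);
    if len(x)>20: mid.append(np.r_[ray(c,E,[(x[0]+x[-1])/2+290,i+70],.008)[0,:2],np.ptp(x)])
mid=np.array(mid);vx,vy,x0,y0=cv2.fitLine(mid[:,:2].astype(np.float32),cv2.DIST_HUBER,0,1e-4,1e-4).ravel();print("axis yaw",np.degrees(np.arctan(vy/vx)),x0,y0,np.percentile(mid[:,2],[5,50,95]))
```

```text
((526.2122802734375, -189.9467315673828), (194.78082275390625, 70.07044219970703), 14.036882400512695) [[423.20001220703125, -179.60000610351562], [440.20001220703125, -247.60000610351562], [629.2000122070312, -200.3000030517578], [612.2000122070312, -132.3000030517578]]
plate ((526.2122802734375, -189.9467315673828), (194.78082275390625, 70.07044219970703), 14.036882400512695)
fixed ((607.1633911132812, -169.97747802734375), (14.041446685791016, 39.23674011230469), 14.07140064239502)
block ((465.83502197265625, -205.25418090820312), (70.3230209350586, 44.10161590576172), 14.131453514099121)
axis yaw 14.1195 0.5596428 -0.18154922 [51. 54. 56.]
```

```bash
python3 -m handwheel '[[[0.4,2,-5,1,0,0,-1],[0.4,4,-10,2,0,0,-1],[0.4,6,-15,3,0,0,-1],[0.4,8,-20,4,0,0,-1],[0.4,10,-25,4,0,0,-1],[0.4,11.6,-29.6,4,0,0,-1],[0.4,11.6,-29.6,4,0,0,-1],[0.4,11.6,-29.6,4,0,0,-1]]]'
python3 - <<'E'
from h import *
T=pose();c=camera("wrist");cv2.imwrite("pics/w2.png",c["frame"]);np.savez("pics/w2.npz",T=T,**c);E=T@c["hand_eye"]
w=[]
for p,s in blobs(red(c["frame"]),60): w.append(ray(c,E,p,.047)[0]);print(p.round(1),s,w[-1].round(4))
E
```

```text
time_s: 2.45
eef_pos: [0.5506, 0.1345, 0.2402]
eef_rot: [0.0, 0.989, 0.147, -0.0]
wrist_force: [0.2, -0.2, 0.6]
opening: 0.699
grasp_force: 0.0
[321.9 116.9] [310 109  24  17 387] [0.6075 0.1525 0.047 ]
[324.2 204.7] [313 196  22  18 301] [0.5185 0.1229 0.047 ]
```

View pics/w2.png

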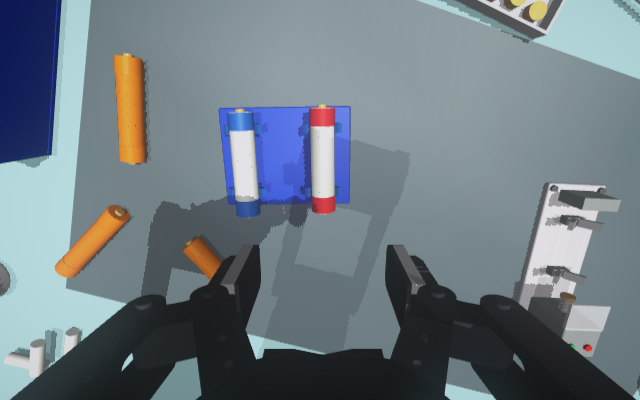

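The red-capped lamp has its caps at (322,117) and (324,205); blue is at (243,163). Holder is (0.5432,-0.1859) at yaw 14.07° (three features agree). I'll refine the lamp with the depth points.

Run:
```python
from h import *
c=dict(np.load("pics/w2.npz"));E=c["T"]@c["hand_eye"]
D=c["depth"];vv,uu=np.mgrid[95:225,300:345];z=D[vv,uu].ravel();ok=z>0
p=np.c_[(uu.ravel()-c["cx"])/c["fx"]*z,(vv.ravel()-c["cy"])/c["fy"]*z,z][ok]@E[:3,:3].T+E[:3,3]
s=p[(p[:,2]>.044)];r=cv2.minAreaRect((s[:,:2]*1000).astype(np.float32));print(r,s[:,2].max())
C=np.array(r[0])/1000;yaw=r[2] if r[1][0]>r[1][1] else r[2]-90
print(C,yaw)
a=np.radians(yaw);g=C+.004*np.array([np.cos(a),np.sin(a)])
rel(goal([*g,.10],yaw));rel(goal([*g,.020],yaw))
```

```text
((562.7239990234375, 138.33843994140625), (117.30606079101562, 25.54018783569336), 18.05335235595703) 0.05450712168207761
[0.562724   0.13833844] 18.05335235595703
cm [ 1.68 -0.07 14.02] deg [ 0.03  0.02 -1.19]
cm [ 1.68 -0.07 22.02] deg [ 0.03  0.02 -1.19]
```

```bash
python3 -m handwheel '[[[0.4,1.7,-0.1,5,0,0,-1.2],[0.4,1.7,-0.1,10,0,0,-1.2],[0.4,1.7,-0.1,15,0,0,-1.2],[0.4,1.7,-0.1,19,0,0,-1.2],[0.4,1.7,-0.1,22,0,0,-1.2],[0.4,1.7,-0.1,22,0,0,-1.2]]]'
python3 -c "
from h import *
rel(goal([.562724+.0038,.13834+.00124,.02],18.05))"
python3 -m handwheel '[[[-1,0,0,0,0,0,0],[-1,0,0,0,0,0,0],[-1,0,0,0,0,0,0],[-1,0,0,0,0,0,0],[-1,0,0,0,0,0,0],[-1,0,0,0,0,0,0]]]'
```

```text
time_s: 3.25
eef_pos: [0.5644, 0.1399, 0.0178]
eef_rot: [-0.0, 0.988, 0.157, -0.003]
wrist_force: [-0.3, -0.2, 0.7]
opening: 0.702
grasp_force: 0.0
cm [ 0.19  0.1  -0.22] deg [-0.08  0.32 -0.01]
time_s: 4.0
eef_pos: [0.5689, 0.1406, 0.0228]
eef_rot: [0.001, 0.987, 0.158, 0.002]
wrist_force: [1.0, -5.6, 2.3]
opening: 0.283
grasp_force: 58.7
```

```bash
python3 -m handwheel '[[[-1,0,0,-2,0,0,0],[-1,0,0,-5,0,0,0],[-1,0,0,-9,0,0,0],[-1,0,0,-12,0,0,0],[-1,0,0,-12,0,0,0],[-1,0,0,-12,0,0,0]]]'
python3 - <<'E'
from h import *
T=pose();c=camera("wrist");cv2.imwrite("pics/w3.png",c["frame"]);np.savez("pics/w3.npz",T=T,**c);E=c["hand_eye"]
for p,s in blobs(red(c["frame"]),60): print(p.round(1),s,ray(c,E,p,-.019-.008)[0].round(4))
print(T.round(3))
rel(goal([.55,-.184,.17],14.07))
E
```

```text
time_s: 4.75
eef_pos: [0.5661, 0.1421, 0.1404]
eef_rot: [-0.0, 0.987, 0.158, 0.0]
wrist_force: [0.5, -0.8, -0.6]
opening: 0.286
grasp_force: 58.8
[324.5 188.8] [ 293  163   63   51 2795] [ 0.0409  0.0008 -0.027 ]
[[ 0.95   0.312  0.     0.566]
 [ 0.312 -0.95   0.     0.142]
 [ 0.    -0.    -1.     0.14 ]
 [ 0.     0.     0.     1.   ]]
cm [-11.67  30.49  -3.04] deg [-0.03  0.08  4.13]
```

View pics/w3.png

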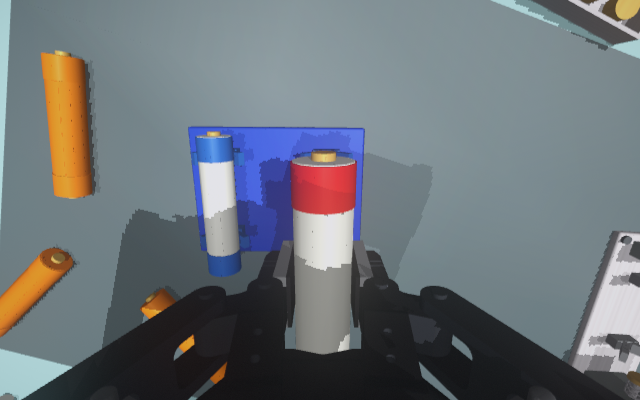

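The lamp is held between the pads, its red cap at (324,188) and button at (324,156); the spare is still in the rack. Next I'll measure the lamp in the tool frame.

Run:
```python
from h import *
c=dict(np.load("pics/w3.npz"));E=c["hand_eye"]
D=c["depth"];vv,uu=np.mgrid[145:330,285:365];z=D[vv,uu].ravel();ok=(z>0)
col=c["frame"][145:330,285:365].reshape(-1,3)[ok]
p=np.c_[(uu.ravel()-c["cx"])/c["fx"]*z,(vv.ravel()-c["cy"])/c["fy"]*z,z][:]
p=p[ok]@E[:3,:3].T+E[:3,3]
k=(abs(p[:,1])<.016)&(p[:,2]>-.06)&(p[:,2]<.0);p=p[k]
for a in np.arange(-.02,.066,.01):
    s=p[(p[:,0]>a)&(p[:,0]<a+.01)]
    if len(s)>20:
        # circle fit radius 13 in y-z
        from scipy.optimize import least_squares
        t=s[s[:,2]<np.percentile(s[:,2],2)+.009]
        r=least_squares(lambda q:np.hypot(t[:,1]-q[0],t[:,2]-q[1])-.013,[0,-.02],loss="soft_l1",f_scale=.001).x
        print(round(a+.005,3),len(t),"axis y,z",r.round(4))
s=p[abs(p[:,1])<.004];print("button end x",np.percentile(s[:,0],[90,97,99.5]))
r=red(c["frame"])[145:330,285:365].reshape(-1)[ok][k].astype(bool);t=p[r&(abs(p[:,1])<.005)];print("cap x range (38..56 from centre)",np.percentile(t[:,0],[1,99]))
```

```text
-0.015 413 axis y,z [ 0.0001 -0.0169]
-0.005 346 axis y,z [ 0.0001 -0.0412]
0.005 436 axis y,z [ 0.0003 -0.0402]
0.015 53 axis y,z [ 0.0012 -0.05  ]
0.025 1406 axis y,z [ 0.0001 -0.0163]
0.035 1536 axis y,z [ 0.0001 -0.0169]
0.045 1692 axis y,z [ 0.0002 -0.0169]
0.055 387 axis y,z [ 0.0008 -0.0098]
button end x [0.04912847 0.05230586 0.0532109 ]
cap x range (38..56 from centre) [0.03229699 0.049631  ]
```

```bash
python3 -m handwheel '[[[-1,-2,5,-1,0,0,4.1],[-1,-4,10,-2,0,0,4.1],[-1,-6,15,-3,0,0,4.1],[-1,-8,20.5,-3,0,0,4.1],[-1,-10,26,-3,0,0,4.1],[-1,-11.7,30.5,-3,0,0,4.1],[-1,-11.7,30.5,-3,0,0,4.1],[-1,-11.7,30.5,-3,0,0,4.1]]]'
```

```text
time_s: 5.8
eef_pos: [0.5498, -0.1836, 0.1689]
eef_rot: [-0.001, 0.992, 0.122, -0.001]
wrist_force: [-1.0, 0.2, -1.1]
opening: 0.28
grasp_force: 59.0
```

```bash
cat >> h.py <<'E'
def lampgoal(xh,zc,tilt,off=(-.006,0,-.017),H=(.5432,-.1859),yaw=14.07):
    a=np.radians(yaw);G=goal([H[0]+xh*np.cos(a),H[1]+xh*np.sin(a),zc],yaw,tilt);G[:3,3]-=G[:3,:3]@np.array(off);return G
E
python3 -c "
from h import *
T=pose()
for s in((.03,.1,10),(.03,.1,20),(.025,.062,20),(.008,.062,20)): rel(lampgoal(*s),T)"
```

```text
cm [3.21 0.08 8.45] deg [-0.13 10.1  -0.03]
cm [3.47 0.08 8.27] deg [-0.13 20.1  -0.04]
cm [ 2.98  0.09 12.07] deg [-0.13 20.1  -0.04]
cm [ 1.28  0.09 12.08] deg [-0.13 20.1  -0.04]
```

```bash
python3 -m handwheel '[[[-1,3.2,0.1,3,0,10,0],[-1,3.5,0.1,6,0,20,0],[-1,3.5,0.1,8,0,20,0],[-1,3,0.1,10,0,20,0],[-1,3,0.1,12,0,20,0],[-1,3,0.1,12,0,20,0],[-1,3,0.1,12,0,20,0],[-1,3,0.1,12,0,20,0]]]'
python3 - <<'E'
from h import *
T=pose();c=camera("wrist");cv2.imwrite("pics/w4.png",c["frame"]);np.savez("pics/w4.npz",T=T,**c)
s=camera("side");cv2.imwrite("pics/s4.png",cv2.resize(s["frame"][100:220,260:420],None,fx=4.5,fy=4.5,interpolation=cv2.INTER_CUBIC))
for q in((.025,.062,20),(.008,.062,20),(0,.062,20),(-.006,.059,20)): rel(lampgoal(*q),T)
E
```

```text
time_s: 6.8
eef_pos: [0.5807, -0.1779, 0.0514]
eef_rot: [-0.021, 0.977, 0.121, 0.173]
wrist_force: [-0.3, -0.8, 0.2]
opening: 0.284
grasp_force: 59.0
cm [-0.29 -0.14  0.25] deg [ 0.05 -0.06  0.08]
cm [-1.88 -0.14 -0.34] deg [ 0.05 -0.06  0.08]
cm [-2.63 -0.14 -0.61] deg [ 0.05 -0.06  0.08]
cm [-3.3  -0.14 -0.53] deg [ 0.05 -0.06  0.08]
```

View pics/s4.png

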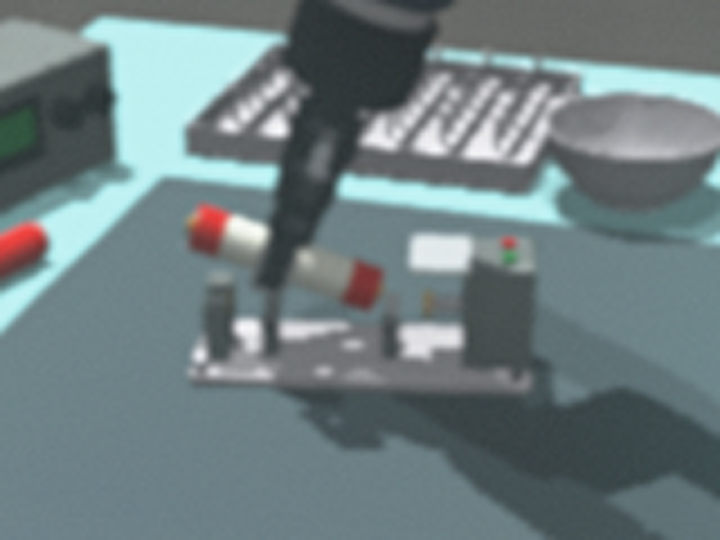

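View pics/w4.png

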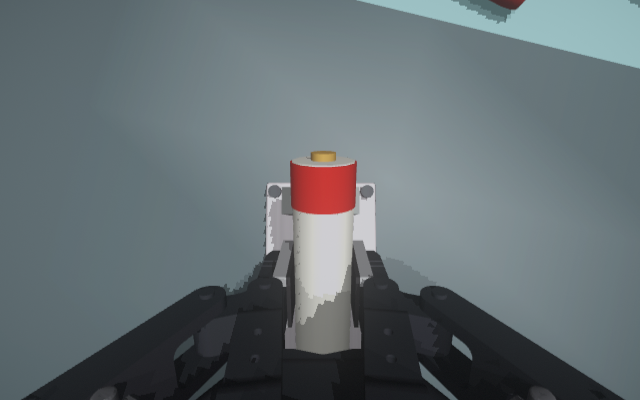

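Side view: the lamp is tilted about 20° with its lower end (365,285) just above the spring-side cradle and below hood level, upper end (205,230) over the fixed contact. The wrist view shows it centred on the plate. Pushing in now.

```bash
python3 -m handwheel '[[[-1,-0.3,-0.1,0.1,0,0,0],[-1,-1,-0.1,-0.1,0,0,0],[-1,-1.8,-0.1,-0.35,0,0,0],[-1,-2.3,-0.1,-0.5,0,0,0],[-1,-2.7,-0.1,-0.6,0,0,0],[-1,-3,-0.1,-0.6,0,0,0],[-1,-3.3,-0.1,-0.55,0,0,0],[-1,-3.3,-0.1,-0.55,0,0,0],[-1,-3.3,-0.1,-0.55,0,0,0]]]'
python3 - <<'E'
from h import *
T=pose()
for q in((-.006,.059,20),(-.006,.052,14),(-.006,.046,7),(-.006,.0395,0),(0,.0395,0)): rel(lampgoal(*q),T)
s=camera("side");cv2.imwrite("pics/s5.png",cv2.resize(s["frame"][100:220,260:420],None,fx=4.5,fy=4.5,interpolation=cv2.INTER_CUBIC))
E
```

```text
time_s: 8.02
eef_pos: [0.5484, -0.1855, 0.0447]
eef_rot: [-0.021, 0.977, 0.121, 0.173]
wrist_force: [4.7, 1.6, 2.7]
opening: 0.281
grasp_force: 59.1
cm [ 0.05 -0.09 -0.03] deg [ 0.07 -0.05  0.04]
cm [-0.37 -0.09  0.68] deg [ 0.07 -6.05  0.04]
cm [-0.8  -0.09  1.29] deg [  0.07 -13.05   0.03]
cm [-1.24 -0.09  1.91] deg [  0.07 -20.05   0.03]
cm [-0.67 -0.09  2.11] deg [  0.07 -20.05   0.03]
```

View pics/s5.png

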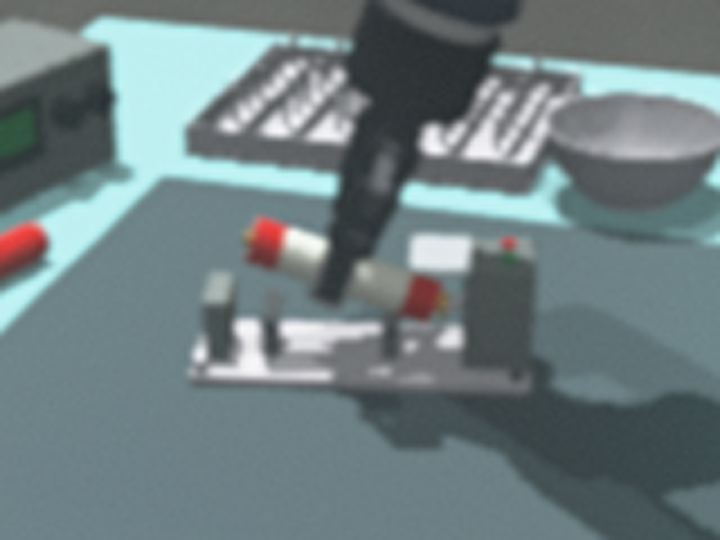

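Side view: the lower cap is under the hood with its button on the contact (440,303), about 5 N of spring force, and the upper end (250,240) is clear of the fixed block. Tipping down.

```bash
python3 -m handwheel '[[[-1,-0.2,-0.1,0.3,0,-3,0],[-1,-0.4,-0.1,0.65,0,-6,0],[-1,-0.6,-0.1,0.95,0,-10,0],[-1,-0.8,-0.1,1.25,0,-13,0],[-1,-1,-0.1,1.55,0,-17,0],[-1,-1.2,-0.1,1.8,0,-20,0],[-1,-1.2,-0.1,1.85,0,-20,0],[-1,-1.2,-0.1,1.85,0,-20,0]]]'
python3 - <<'E'
from h import *
T=pose()
for q in((-.006,.0395,0),(0,.039,0)): rel(lampgoal(*q),T)
T=pose();c=camera("wrist");cv2.imwrite("pics/w6.png",c["frame"])
E
```

```text
time_s: 9.07
eef_pos: [0.5438, -0.1857, 0.0229]
eef_rot: [0.001, 0.992, 0.123, 0.001]
wrist_force: [7.5, 0.7, -0.1]
opening: 0.284
grasp_force: 59.5
cm [-0.07  0.    0.04] deg [ 0.1  -0.13  0.03]
cm [0.53 0.   0.09] deg [ 0.1  -0.13  0.03]
```

View pics/w6.png

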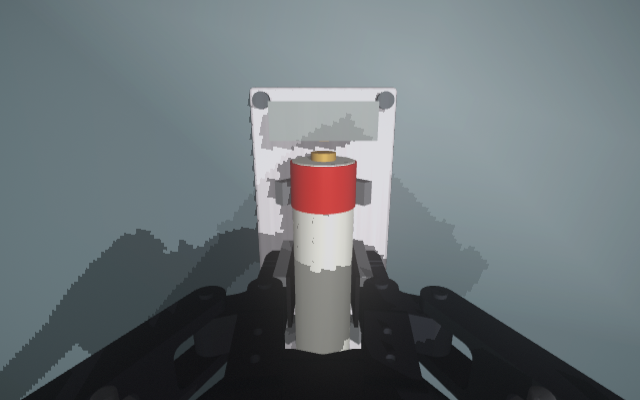

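The lamp is level, its button (323,156) just in front of the fixed block (323,120). I'll slide it up to the contact, lower 1 mm, and release.

```bash
python3 -m handwheel '[[[-1,0.2,0,0.05,0,0,0],[-1,0.4,0,0.1,0,0,0],[-1,0.5,0,0.1,0,0,0],[-1,0.5,0,0.1,0,0,0],[-1,0.5,0,0.1,0,0,0]]]'
python3 -m handwheel '[[[0.3,0,0,0,0,0,0],[0.3,0,0,0,0,0,0],[0.3,0,0,0,0,0,0],[0.3,0,0,0,0,0,0]]]'
python3 -m handwheel '[[[0.3,0,0,-1.5,0,0,0],[0.3,0,0,-4,0,0,0],[0.3,0,0,-8,0,0,0],[0.3,-3,0,-13,0,0,0],[0.3,-4,0,-17,0,0,0],[0.3,-4,0,-17,0,0,0],[0.3,-4,0,-17,0,0,0]]]'
python3 - <<'E'
from h import *
T=pose();c=camera("wrist");E=T@c["hand_eye"];cv2.imwrite("pics/w7.png",c["frame"])
a=np.radians(14.07);d=np.array([np.cos(a),np.sin(a)]);n=np.array([-d[1],d[0]])
D=c["depth"];v,u=np.mgrid[0:400,0:640];z=D.ravel();ok=(z>0)
P=np.c_[(u.ravel()-c["cx"])/c["fx"]*z,(v.ravel()-c["cy"])/c["fy"]*z,z]@E[:3,:3].T+E[:3,3]
q=P[:,:2]-[.5432,-.1859];x=q@d;y=q@n
for lo in np.arange(-.045,.06,.01):
    k=ok&(x>lo)&(x<lo+.01)&(abs(y)<.004)&(P[:,2]<.066)&(P[:,2]>.02)
    if k.sum()>5: print(round(lo+.005,3),k.sum(),"top z",np.median(P[k,2]).round(4))
r=red(c["frame"]).ravel().astype(bool)&(abs(y)<.02)&ok
for s in(1,-1):
    k=r&(x*s>.02)&(abs(x)<.06)
    if k.sum()>5: print("cap",s,np.percentile(x[k],[1,99]).round(4),"y",np.median(y[k]).round(4))
s=camera("side");cv2.imwrite("pics/s7.png",cv2.resize(s["frame"][140:300,220:420],None,fx=3.5,fy=3.5,interpolation=cv2.INTER_CUBIC))
E
```

```text
time_s: 9.75
eef_pos: [0.5457, -0.1853, 0.0226]
eef_rot: [0.0, 0.992, 0.123, -0.002]
wrist_force: [-8.4, -2.8, 14.9]
opening: 0.284
grasp_force: 60.9
time_s: 10.25
eef_pos: [0.5472, -0.1838, 0.0213]
eef_rot: [-0.0, 0.992, 0.123, -0.0]
wrist_force: [0.9, 1.5, -0.1]
opening: 0.652
grasp_force: 0.0
time_s: 11.12
eef_pos: [0.5087, -0.1936, 0.1919]
eef_rot: [0.0, 0.992, 0.123, 0.0]
wrist_force: [-0.1, 0.3, -0.5]
opening: 0.648
grasp_force: 0.0
-0.04 89 top z 0.0525
-0.03 98 top z 0.0521
-0.02 99 top z 0.0522
-0.01 98 top z 0.0523
0.0 105 top z 0.0522
0.01 100 top z 0.0521
0.02 108 top z 0.0522
0.03 107 top z 0.0524
0.04 118 top z 0.0527
0.05 115 top z 0.0528
0.06 110 top z 0.0463
cap 1 [0.0393 0.0551] y 0.0006
cap -1 [-0.0488 -0.0379] y -0.0012
```

View pics/s7.png

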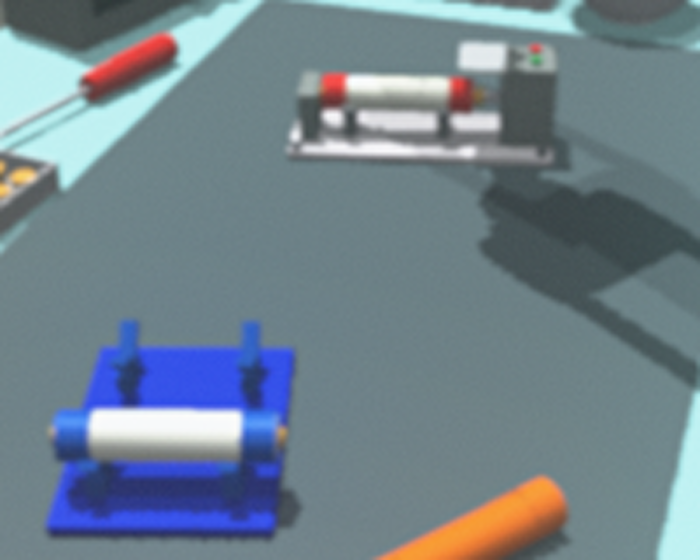

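The lamp lies level, top at 52 mm along its whole length, touching both contacts (320,92) and (480,97). The spare is undisturbed in the rack.

```bash
python3 -c "
from bench import ctrl
print(ctrl.hand_in())"
```

```text
the job is handed in; nothing more can be done
None
```

The red-capped lamp is in the test holder, level and held between both contacts, the spare is still in its place in the rack, and the job was handed in at about 11 s of the 45 s allowed.

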